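Clamp the cutter of the slide rest with the click wrench

TASK

The cutter is in the slide rest's tool post and its square clamp nut has only been run down by hand: tighten it. Take the click wrench from its wooden rest, seat its socket fully on the nut, turn it clockwise (seen from above) until it breaks over with a click, and stop at once without forcing it on through the click; then lift it off and lay it back on its rest the way it lay. Leave the other things on the bench where they are.

Things in the scene. Friction and masses are not known exactly. Their poses are not given: they have to be found in the camera images.
- wrench_grip (a point): Middle of the black grooved grip (24 mm wide, 28 mm high, reaching 45 mm ahead of and 50 mm behind this point) of the click wrench, a 255 mm, 0.4 kg steel tool. x runs along the wrench to its head, z up, socket down. A 17 mm round tube runs on ahead, a 17 mm round end cap 35 mm long behind. The head's axis, also the socket's, lies 150 mm ahead; the socket's mouth is 36 mm lower.
- wrench_head (a point): Middle of the wrench's round head (37 mm across), on the socket's axis. Turned clockwise on a tight nut the wrench is rigid up to about 2 N m (13 N sideways at the middle of the grip); then it clicks: the handle swings on past the socket and the moment falls steadily, by a quarter within 0.04 rad (6 mm at the grip), by half within 0.08 rad. Hard stop at 0.145 rad. Eased off, it springs back straight.
- socket (a point): Middle of the mouth (lower rim) of the square socket under the wrench's head; x and y parallel to its sides, z up. 34 mm square outside; the hole is 23.5 mm square and 17 mm deep. The socket turns about its own axis (up to 0.145 rad) in the head when the wrench clicks; otherwise a preloaded spring holds its x axis in line with the wrench's, to 0.01 rad.
- nut_top (a point): Middle of the top of the tool post's clamp nut: square, 22 mm over flats, 18 mm tall, top edges chamfered, axis upright (z up), sides parallel to x and y. Highest part of the slide rest, 119 mm over the bench. Socket fully on: its mouth is 17 mm below this point. Turns easily (1 to 2 N at the grip) for an unknown 11 to 29 degrees clockwise, then comes up tight within some 8 more. The socket has 0.07 rad of play each way.
- nut_corner (a point): One upright edge of the clamp nut, half-way up.
- slide_rest: Slide rest bolted to the bench: cast-iron foot 170 x 120 mm, slides, ball crank towards -x (to 154 mm from the origin), handwheel towards +y (to 110 mm), steel tool post 54 mm square on top, its upper face 98 mm high. Origin on the bench under the nut's axis.
- rest_seat (a point): Where the middle of the wrench's grip lies when it is on its rest, 66 mm over the bench; x along the wrench towards its head, z up. The fixed rest is a wooden board 235 x 70 mm, its top 52 mm below this point, with two upright saddles 12 mm thick: one under the tube 90 mm ahead, one under the end cap 68 mm behind. Notches 24 mm wide, flared above, their cheeks 8 mm above this point.
- loupe: Bystander: black watchmaker's loupe, 38 mm across, 36 mm high; origin at its foot.
- tee_key: Bystander: steel T-handled key, 140 mm long, lying along its x; cross bar 75 mm; origin under its middle.
- wax_block: Bystander: pale block 58 mm square, 22 mm high, with a metal disc on it; origin at its foot.
- dop_chuck: Bystander: brass mushroom-shaped chuck, 46 mm across, 28 mm high; origin at its foot.
- screwdriver: Bystander: screwdriver 150 mm long, lying along its x; origin under its middle.
- oil_jar: Bystander: amber glass jar, 40 mm across, 55 mm high; origin at its foot.
- brush: Bystander: brush 140 mm long, lying along its x; origin under its middle.
Things that resemble listed ones, but are neither listed nor needed, are in the scene too. Leave any purple look-alike of the part that bears rest_seat alone.

How it is judged (in metres and radians):
On the way, in this order (a step that is already met when the one before it is completed fails the run):
1. the socket is fully down on the nut (horizontal distance between socket and nut_top below 0.003 m and z of socket in the frame of nut_top below -0.013 m and angle between socket's own z axis and vertical below 0.1 rad), for 0.2 s.
2. the wrench clicks with its socket on the nut: the handle breaks over, the grip swung more than 2 mm out of line with the socket (horizontal distance between socket and nut_top below 0.004 m and z of socket in the frame of nut_top below -0.011 m and y of wrench_grip in the frame of socket above 0.002 m and distance of nut_corner from where it was at the start of the episode above 0.002 m).
3. the wrench is off the nut, straight again (z of socket in the frame of nut_top above 0.005 m and y of wrench_grip in the frame of socket below 0.002 m), for 0.1 s.
At the end, for the whole second after the job is handed in: The wrench lies in both saddles of its rest, head the way it lay, its grip within 15 mm and 0.1 rad of its place and the socket down (within 0.3 rad), released; the nut has stayed turned on from where it was (its corner more than 2 mm from its start) (distance between wrench_grip and rest_seat below 0.015 m and angle between the x axis of wrench_grip and the x axis of rest_seat, either way round below 0.1 rad and x of socket in the frame of rest_seat above 0.1 m and angle between wrench_grip's own z axis and vertical below 0.3 rad and distance of nut_corner from where it was at the start of the episode above 0.002 m); the robot touches nothing.
It fails at once if the wrench is forced on through the click: the grip swung more than 18 mm (0.12 rad) out of line with the socket (y of wrench_grip in the frame of socket above 0.018 m).
It fails at once if a bystander is moved more than 25 mm (distance of any of loupe, tee_key, wax_block, dop_chuck, screwdriver, oil_jar, brush from where it was at the start of the episode above 0.025 m).
It also fails if it takes over 67 s, if anything falls off the work surface, if the arm or the gripper's body presses on something with over 40 N, if the wrist force passes 120 N, or if a joint passes its speed limit or range.

ROBOT

A 6-joint arm with a two-finger parallel gripper is mounted at the origin on the work surface. World frame = base frame: x ahead of the robot, y to its left, z up, the work surface at z = 0. Lengths are in mm, angles in rad, forces in N, time in s.
With the tool pointing down it reaches from about 300 to 750 mm from the base axis. Payload 8.5 kg.
Tool frame: the origin (TCP) lies on the centre line of the jaws, within the pads' length; the fingertips stand 22 mm ahead of it and the grasp point (between the pads) lies 3 mm ahead of it (arm.tip_extent is the z of the fingertips in the tool frame, in mm); z points along the fingers, y is the direction in which the jaws open and shut (so a half turn about z gives the same grasp; the last joint's range is limited). The gripper opens to 85 mm and grips with 20 to 120 N. Pads are 22 mm wide; open, the fingers measure 114 mm over their backs; the gripper's body (76 mm by 85 mm) begins 54 mm behind the grasp point. The pads swing forward as they close: fully open they stand 13 mm farther back than shut.
Start: joints at [0.89, 0.381, 1.297, -0, 1.464, -0.215], TCP at [247.015, 491.39, 253.322] pointing down, gripper open.
Joint ranges: [-3.11, 3.11], [-0.89, 2.33], [0.22, 2.48], [-1.42, 4.56], [0.17, 2.85], [-2.88, 2.88]. Speed limits (rad/s): [2.39, 2.39, 3.14, 3.14, 3.14, 3.14].

INTERFACE

Orientations are given as a unit quaternion [x, y, z, w].
In Python, from station import observe, cams, arm gives the robot as it stands. The module is installed in compiled form; this text tells all that it offers.
- The arm moves only by the tool apply_moves, never from a script. Its argument "steps" is a list of rows, each an object with "dp": the shift along the tool's x, y, z in cm, a list of three; "angular": the turn, a rotation vector about the tool's x, y, z in rad, a list of three; "jaw": the finger opening in cm, from 0 to 8.54. In form: [{"dp": [dx, dy, dz], "angular": [rx, ry, rz], "jaw": jaw}, ...]. A call has 1 to 12 rows; each row shifts and turns the commanded pose from where the row before left it, along the tool's axes as they then stand; what a row does not reach is not made up. A row lasts 1/10 s, in which the tool goes at most 50 mm and 8.59 degrees, less where a joint would pass 70% of its speed; a pose out of reach is approached as far as the arm can. A call with a gripper value outside its range is refused whole. The fingers move at their own pace and stop on an object; "newtons" is the grip in N (left out, the last holds). Time passes only in rows, so rows that do not move let the fingers close. It gives the time, the measured TCP pose, the force and the opening at its end, in the units of the state.
- observe(): the state, without advancing time (a new reading comes with each control period).
- cams.get_image(name): name is "side" or "top"; returns a dict with "color" (384x512x3 uint8, red, green, blue), "K" (3x3 intrinsics, pixels), "origin" and "attitude" of the camera in the world. Camera axes: x right, y up, looking along -z (the intrinsics and any distortion apply to the point x, -y, -z); pixel columns grow to the right and rows downward; lengths in mm; the calibration is good to about 2 mm. A picture is of the moment at which its call begins. There is no depth.
- arm.close_job(): hands the job in, once; it reports no verdict.
The state is a dict: "clock": time; "joints": joint angles; "dq": joint speeds; "joint_torque": joint torques, N m; "tool_pos": TCP position; "orientation": TCP orientation; "ft_force": force on the tool from outside, world axes, zero at the start; "moment": the same for the moment, N m; "opening": finger opening in mm.
Only numpy, scipy, OpenCV 4.12 (cv2) and the standard library are available. Lean on these libraries where they do the work, as an engineer would, in place of code of your own. Each camera call takes 0.05 s, during which the arm holds its last target. There are 200 camera calls.

## Working session

There is one attempt and no reset: what is moved stays moved. The work goes in short steps, Python scripts to look and compute and a tool call to move; the robot and the scene stay as the last step left them, time stands still between calls to the robot, and variables do not carry over. Pictures are saved under pics/ and viewed, about 8 in all and at most 12, crops included, and the job is handed in when it is done.

Besides the shell and the picture viewer there is one more tool, called after "Request:" in YAML: its name, and indented under it one key for each argument. apply_moves: Moves the arm, as the interface text tells. Its arguments: {"type":"object","properties":{"steps":{"type":"array"},"newtons":{"type":"number"}},"required":["steps"]}

```bash
mkdir -p pics
cat > h.py <<'E'
import numpy as np, cv2, sys
from station import observe, cams, arm
from scipy.spatial.transform import Rotation as R
def grab(n,f):
    d=cams.get_image(n); cv2.imwrite(f'pics/{f}.png',d['color'][...,::-1]); np.savez(f'pics/{f}.npz',**{k:np.array(v) for k,v in d.items()}); return d
def rot(d):
    a=np.array(d['attitude'],float); return a if a.shape==(3,3) else R.from_quat(a).as_matrix()
def ray(d,u,v):
    K=np.array(d['K']); c=np.array([(u-K[0,2])/K[0,0],(v-K[1,2])/K[1,1],1.]); return np.array(d['origin'],float),rot(d)@np.array([c[0],-c[1],-c[2]])
def onz(d,u,v,z):
    o,r=ray(d,u,v); return o+r*(z-o[2])/r[2]
def proj(d,p):
    c=rot(d).T@(np.array(p,float)-np.array(d['origin'])); K=np.array(d['K']); return K[0,0]*c[0]/-c[2]+K[0,2],K[1,1]*-c[1]/-c[2]+K[1,2]
def tri(d1,a,d2,b):
    o1,r1=ray(d1,*a);o2,r2=ray(d2,*b); t=np.linalg.lstsq(np.c_[r1,-r2],o2-o1,rcond=None)[0]; p,q=o1+r1*t[0],o2+r2*t[1]; return (p+q)/2,np.linalg.norm(p-q)
E
python3 - <<'E'
from h import *
for n in('top','side'):
    d=grab(n,n+'0'); print(n,d.keys(),d['K'],d['origin'],d['attitude'])
    im=cv2.imread(f'pics/{n}0.png'); cv2.imwrite(f'pics/{n}0b.png',cv2.resize(im,(800,600),interpolation=cv2.INTER_CUBIC))
print(observe(),arm.tip_extent)
E
```

```text
top dict_keys(['color', 'K', 'origin', 'attitude']) [[419.07225944   0.         256.79089951]
 [  0.         419.07225944 191.71265676]
 [  0.           0.           1.        ]] [ 220.52961676  -87.30339465 1480.4249356 ] [ 0.06897619 -0.06778399 -0.69487372  0.71259956]
side dict_keys(['color', 'K', 'origin', 'attitude']) [[411.32584571   0.         259.01607269]
 [  0.         411.32584571 191.33544147]
 [  0.           0.           1.        ]] [ 400.93795348 -887.33021602  872.7510826 ] [ 0.39978137 -0.01742304 -0.04755935  0.91521003]
{'clock': 0.1, 'joints': array([ 8.89726455e-01,  3.81157755e-01,  1.29816095e+00,  1.57789064e-05,
        1.46357751e+00, -2.15302260e-01]), 'dq': array([-7.05023997e-05, -3.44269460e-04, -3.41107742e-03, -9.21614478e-04,
       -8.19055406e-04, -8.59778893e-04]), 'joint_torque': array([ 2.43991024e-03, -4.49215972e+01, -2.31658655e+01, -2.17966221e-04,
        3.62161452e-03,  2.82082944e-06]), 'tool_pos': array([246.86527073, 491.23434436, 252.76594827]), 'orientation': array([ 2.30785214e-01,  9.73004502e-01, -5.84007274e-04, -2.89505441e-04]), 'ft_force': array([0.66583461, 0.36576719, 0.0817298 ]), 'moment': array([-0.04454504,  0.04788662, -0.03029528]), 'opening': 85.51191108364222} 22.0
```

View pics/top0b.png

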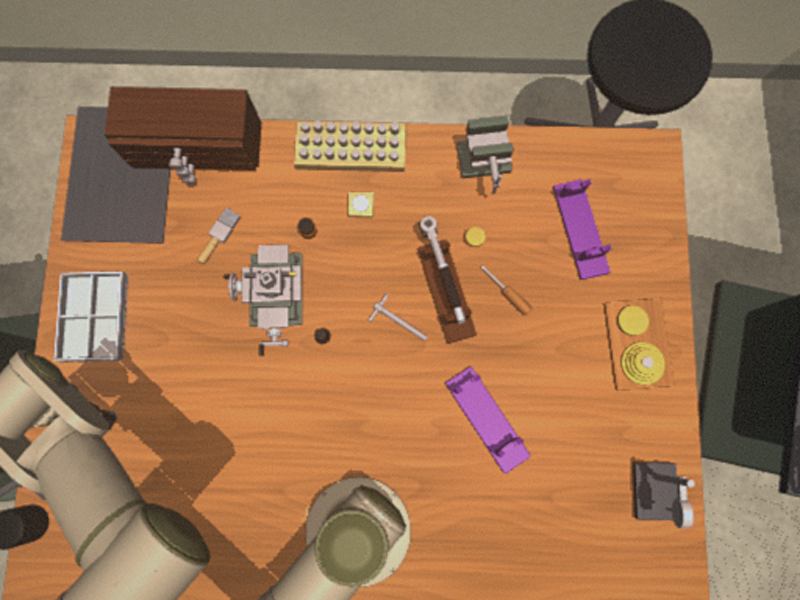

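View pics/side0b.png

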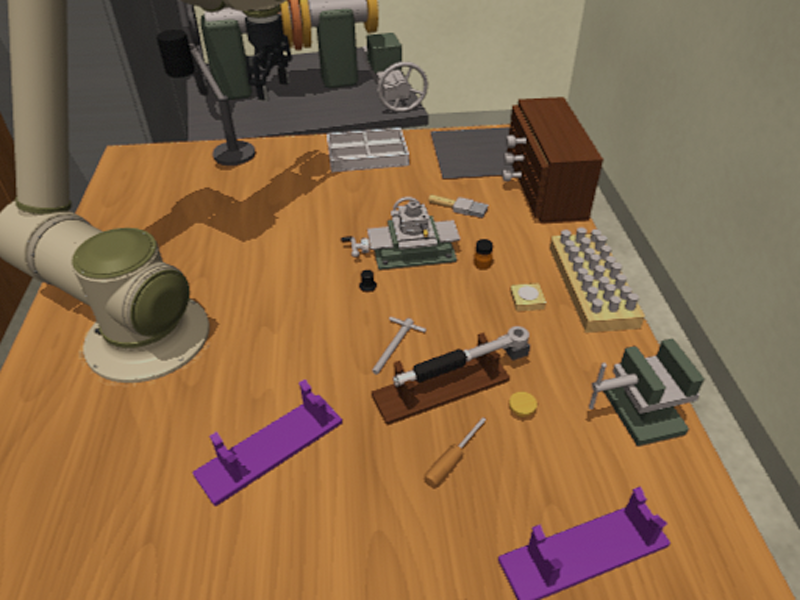

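The top view shows the wrench on its brown rest, with the head at (429,225), the grip at (450,290), and the nut near (268,280), all in 800x600 pixels. The side view shows the same things, so I'll magnify both.

Run:
```python
import cv2,numpy as np
t=cv2.imread('pics/top0.png');s=cv2.imread('pics/side0.png')
def c(i,x,y,w,h,W,H):return cv2.resize(i[y:y+h,x:x+w],(W,H),interpolation=cv2.INTER_CUBIC)
a=np.vstack([np.hstack([c(t,140,150,60,45,400,300),c(t,245,132,80,90,267,300),np.zeros((300,133,3),np.uint8)]),
 np.hstack([c(s,215,120,80,60,400,300),c(s,235,200,110,75,400,273) if 0 else c(s,240,200,108,81,400,300)])])
cv2.imwrite('pics/c1.png',a)
```

```text
(no output)
```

View pics/c1.png

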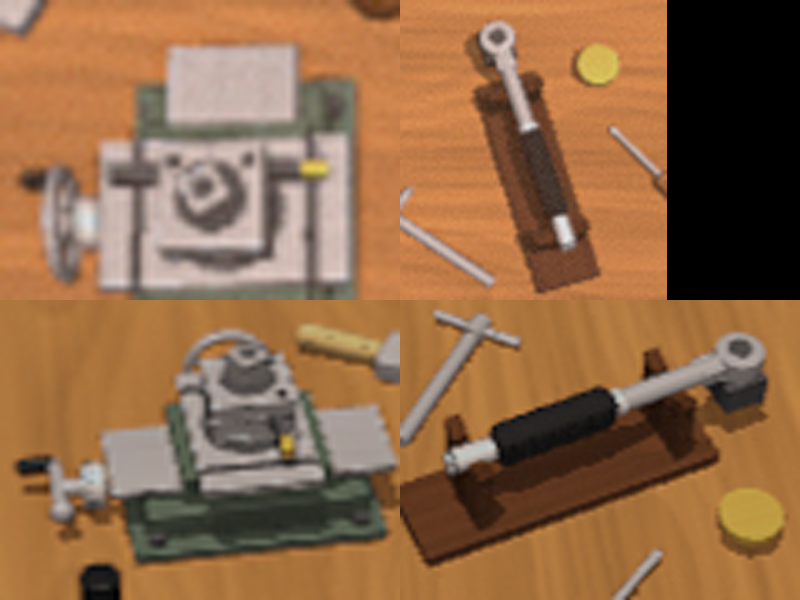

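The crops show the nut top as a light square centred near top-view px (170.4,178.5), or side (264.6,130.4). The head ring is at top (274,144), side (332,213), and the black grip is clear in both views. Next I'll measure them with masks.

Run:
```python
from h import *
def load(f):
    z=np.load(f'pics/{f}.npz'); return {k:z[k] for k in z.files}
T,S=load('top0'),load('side0')
def info(n,d,box,lo,hi,k=None):
    x,y,w,h=box; g=d['color'][y:y+h,x:x+w]; v=g.max(2).astype(int); sat=v-g.min(2)
    m=((v>=lo)&(v<=hi)&(sat<25)).astype(np.uint8)
    c=max(cv2.findContours(m,0,1)[0],key=cv2.contourArea); r=cv2.minAreaRect(c)
    return (r[0][0]+x,r[0][1]+y),r[1],r[2],(cv2.boxPoints(r)+[x,y])
out={}
for n,d,b in(('top',T,(270,160,30,50)),('side',S,(255,215,60,40))):
    c,s,a,bp=info(n,d,b,0,70); out[n]=c
    e=[(bp[0]+bp[1])/2,(bp[2]+bp[3])/2] if np.linalg.norm(bp[0]-bp[1])<np.linalg.norm(bp[1]-bp[2]) else [(bp[1]+bp[2])/2,(bp[3]+bp[0])/2]
    p=[onz(d,*q,66) for q in e]; print(n,'grip',c,s,onz(d,*c,66),p,np.linalg.norm(p[0]-p[1]))
    v=p[0]-p[1]; print(' yaw',np.degrees(np.arctan2(v[1],v[0])))
print('tri grip',tri(T,out['top'],S,out['side']))
print('tri head',tri(T,(274.1-.35,144.3-.35),S,(331.8-.35,213-.35)))
print('tri nut',tri(T,(170.45-.4,178.5-.4),S,(264.6-.4,130.4-.4)), onz(T,170.05,178.1,119),onz(S,264.2,130,119))
g=T['color'].max(2); print(g[170:188,160:182])
g=S['color'].max(2); print(g[122:142,254:276])
```

```text
top grip (292.75000190734863, 193.75000381469727) (2.1213202476501465, 2.8284268379211426) [ 493.93494393 -205.10074877   66.        ] [array([ 497.52235438, -208.50781341,   66.        ]), array([ 490.35090063, -201.69688199,   66.        ])] 9.890325356612646
 yaw -43.52301074023177
side grip (281.280818939209, 233.58219146728516) (11.587074279785156, 35.22938537597656) [ 525.09978107 -187.56087203   66.        ] [array([ 571.3091833 , -170.80521553,   66.        ]), array([ 480.19094777, -203.84493713,   66.        ])] 96.92345459433876
 yaw 19.930783216710726
tri grip (array([ 507.02213022, -203.48234532,   80.70438407]), np.float64(31.306094056426144))
tri head (array([ 668.04882678, -136.41237304,   75.66735541]), np.float64(0.9197851884096233))
tri nut (array([525.21934963, 208.15010799, 119.75548474]), np.float64(2.0727712252560058)) [526.4500618  208.41546107 119.        ] [524.29652349 208.85409271 119.        ]
[[130 101 114 116 114 108 110 110 108 103  98 101 103 107 105 110 124 125
  133 133 137 139]
 [122 141 190 199 179 171 168 165 163 162 158 154 168 179 179 184 187 1
[... 2671 characters left out ...]
2  90  93  94  84 104 153 179
  175 166 168 166]
 [162 128 143 172 152 102  81  92  93  97  97  91  90  90  87  80 140 174
  150 144 166 167]
 [156 112 134 174 142  82  77  84  90  94  93  88  89  84  79  85 143 174
  157 141 159 168]
 [103 102 148 176 172 146  89  82  80  82  76  72  76  80  90 142 168 164
  176 179 168 165]
 [104  67 115 163 171 172 154 111  92  86  87  92  93 106 153 163 109  46
  138 172 142 102]
 [166 121  66 142 173 169 173 176 163 146 148 164 177 176 173 172 148 102
  142 171 138  86]
 [174 143  56 142 178 168 169 169 168 167 165 164 171 174 166 156 147 130
  115 102 122 118]
 [174 143  64 144 173 154 144 124 108  96  76  86  98  97  96  96  98  98
   97 106 142 134]]
```

```bash
cat >> h.py <<'E'
def load(f):
    z=np.load(f'pics/{f}.npz'); return {k:z[k] for k in z.files}
E
python3 - <<'E'
from h import *
T,S=load('top0'),load('side0')
# top: grip dark mask
x0,y0,w,h=278,160,24,45; g=T['color'][y0:y0+h,x0:x0+w].astype(int); v=g.max(2); sat=v-g.min(2)
m=((v<75)&(sat<22)).astype(np.uint8)
for r in m: print(''.join('.#'[k] for k in r))
n,l,st,ce=cv2.connectedComponentsWithStats(m); k=1+st[1:,4].argmax(); ys,xs=np.nonzero(l==k)
ln=cv2.fitLine(np.c_[xs,ys].astype(np.float32),2,0,.01,.01).ravel(); t=(np.c_[xs,ys]-ln[2:])@ln[:2]
for tt in(t.min(),t.max(),(t.min()+t.max())/2): print(onz(T,*(ln[2:]+tt*ln[:2]+[x0,y0]),66))
# nut top
for nm,d,b in(('top',T,(163,171,14,14)),('side',S,(255,124,18,14))):
    x,y,w,h=b; c=cv2.resize(d['color'][y:y+h,x:x+w].max(2),None,fx=40,fy=40,interpolation=cv2.INTER_CUBIC); cv2.imwrite(f'pics/n_{nm}.png',c)
a=cv2.imread('pics/n_top.png');b=cv2.imread('pics/n_side.png')
a=cv2.resize(a,(400,400));b=cv2.resize(b,(400,311));o=np.zeros((400,800,3),np.uint8);o[:,:400]=a;o[:311,400:]=b;cv2.imwrite('pics/c2.png',o)
E
```

```text
........................
........................
........................
........................
........................
........................
........................
........................
........................
........................
........................
.......#................
....###.................
........................
.......#................
........................
.........#..............
........................
........#.#.............
.......#...#............
......#.................
........................
.........#..............
..........#.............
........................
........................
...........#............
............#...........
.........#..............
............#...........
.............#..........
..........#...#.........
........................
...............#........
...........#.#..........
..............##........
............#...........
........................
........................
........................
........................
........................
........................
........................
........................
[ 569.14725961 -167.365047     66.        ]
[ 572.82845061 -177.78269666   66.        ]
[ 570.98743403 -172.57268019   66.        ]
```

View pics/c2.png

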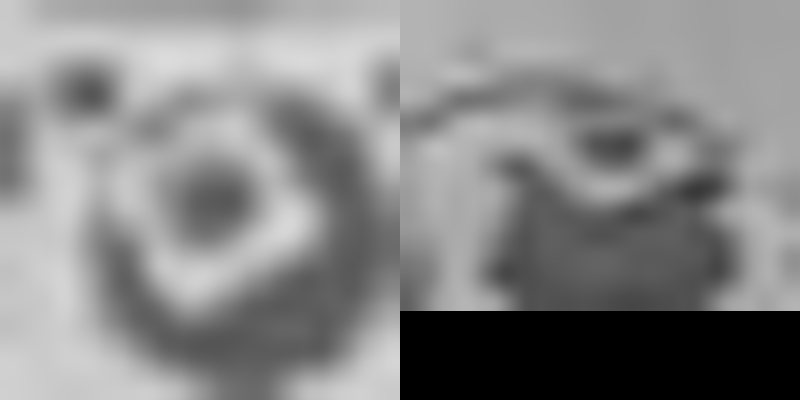

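The zoomed nut shows the stud hole at top px (169.85,177.5) and side px (264.05,130.1). The nut is rotated about 30–38° in the image.

Run:
```python
from h import *
T,S=load('top0'),load('side0')
f=lambda a:np.array([163+a[0]/28.57-.5,171+a[1]/28.57-.5]); g=lambda a:np.array([255+(a[0]-400)/22.22-.5,124+a[1]/22.22-.5])
print('nut',tri(T,f((210,200)),S,g((612,147))),onz(T,*f((210,200)),119),onz(S,*g((612,147)),119))
def ang(d,p,q):
    v=onz(d,*q,119)-onz(d,*p,119); return np.degrees(np.arctan2(v[1],v[0]))%90,np.hypot(*v[:2])
for p,q in(((190,312),(318,212)),((112,190),(190,312)),((250,112),(318,212)),((150,270),(130,235)),((285,150),(312,195))): print('T',ang(T,f(p),f(q)))
for p,q in(((612,205),(700,150)),((612,205),(545,160))): print('S',ang(S,g(p),g(q)))
# grip in top: lightness along predicted wrench axis; lateral dark centroid
hd=np.array([668,-136.4,66.])
for yaw in(18,19,20,21,22):
    u=np.array([np.cos(np.radians(yaw)),np.sin(np.radians(yaw)),0])
    print(yaw,[tuple(np.round(proj(T,hd-u*s),1)) for s in(0,50,105,150,200,235)])
im=T['color'].max(2)
for r in range(168,204,3): print(r,im[r,276:304])
```

```text
nut (array([526.0525557 , 208.94727204, 119.14854678]), np.float64(4.675488126016369)) [528.47985387 209.21344459 119.        ] [523.7171903  208.26305949 119.        ]
T (np.float64(41.026840027996364), np.float64(18.741706630650086))
T (np.float64(35.04652470279984), np.float64(17.495961718589108))
T (np.float64(36.47523927911098), np.float64(14.630054961990812))
T (np.float64(32.34023449417456), np.float64(4.87169640211931))
T (np.float64(33.36523111444171), np.float64(6.349169172008405))
S (np.float64(41.06800136962998), np.float64(18.76934161035307))
S (np.float64(34.27170329876881), np.float64(14.857441296639085))
18 [(np.float64(273.6), np.float64(144.7)), (np.float64(277.8), np.float64(157.8)), (np.float64(282.5), np.float64(172.5)), (np.float64(286.4), np.float64(184.7)), (np.float64(290.7), np.float64(198.3)), (np.float64(293.8), np.float64(208.0))]
19 [(np.float64(273.6), np.float64(144.7)), (np.float64(278.1), np.float64(157.8)), (np.float64(283.0), np.float64(172.3)), (np.float64(287.1), np.float64(184.4)), (np.float64(291.7), np.float64(198.0)), (np.float64(294.9), np.f
[... 1475 characters left out ...]
116 118  98  83  80  85  79  68  65  71  70  68  69  66  82 105
 110 115 177 197 193 193 194 193 192 192]
189 [141 110 116 115 120 114  97  82  90  75  59  61  69  72  72  75  71  84
 104 107 124 191 207 212 204 209 206 204]
192 [210 142 105 113 118 121 116  95  84  84  76  64  66  74  71  72  63  69
  80 103 111 125 189 211 209 208 205 206]
195 [194 197 135 107 111 114 117 116  89  83  84  80  61  64  60  63  60  66
  71 106 113 108 132 175 190 191 189 188]
198 [208 209 201 132 106 116 119 119 119 117  96  84  86  78 103 179 219 226
 217 158 114 102 101  99 103 143 182 191]
201 [209 207 211 201 133 109  98  93  95 100  98  90 102 101  85 111 184 213
 230 217 160 120  94  88  87 159 194 198]
```

Request:
apply_moves:
  steps:
    - {"dp":[0,0,0],"angular":[0,0,-0.136],"jaw":8.5}
    - {"dp":[0,0,0],"angular":[0,0,-0.136],"jaw":8.5}
    - {"dp":[0,0,0],"angular":[0,0,-0.136],"jaw":8.5}
    - {"dp":[0,0,0],"angular":[0,0,-0.136],"jaw":8.5}
    - {"dp":[0,0,0],"angular":[0,0,-0.136],"jaw":8.5}
    - {"dp":[0,0,0],"angular":[0,0,-0.136],"jaw":8.5}
    - {"dp":[0,0,0],"angular":[0,0,0],"jaw":8.5}

```text
clock: 0.8
tool_pos: [246.9, 491.3, 253.0]
orientation: [-0.175, 0.985, -0.0, -0.0]
ft_force: [0.0, -0.2, -0.4]
opening: 84.7
```

Request:
apply_moves:
  steps:
    - {"dp":[-0.31,-4.5,0.3],"angular":[0,0,0],"jaw":6}
    - {"dp":[-0.31,-4.5,0.3],"angular":[0,0,0],"jaw":6}
    - {"dp":[-0.31,-4.5,0.3],"angular":[0,0,0],"jaw":6}
    - {"dp":[-0.31,-4.5,0.3],"angular":[0,0,0],"jaw":6}
    - {"dp":[-0.31,-4.5,0.3],"angular":[0,0,0],"jaw":6}
    - {"dp":[-0.31,-4.5,0.3],"angular":[0,0,0],"jaw":6}
    - {"dp":[-0.31,-4.5,0.3],"angular":[0,0,0],"jaw":6}
    - {"dp":[-0.31,-4.5,0.3],"angular":[0,0,0],"jaw":6}
    - {"dp":[-0.31,-4.5,0.3],"angular":[0,0,0],"jaw":6}
    - {"dp":[-0.31,-4.5,0.3],"angular":[0,0,0],"jaw":6}
    - {"dp":[-0.31,-4.5,0.3],"angular":[0,0,0],"jaw":6}
    - {"dp":[-0.31,-4.5,0.3],"angular":[0,0,0],"jaw":6}

```text
clock: 2.0
tool_pos: [467.6, -5.0, 217.2]
orientation: [-0.172, 0.985, 0.0, 0.0]
ft_force: [0.6, 0.6, -0.4]
opening: 60.0
```

Request:
apply_moves:
  steps:
    - {"dp":[-0.31,-4.5,0.3],"angular":[0,0,0],"jaw":6}
    - {"dp":[-0.31,-4.5,0.3],"angular":[0,0,0],"jaw":6}
    - {"dp":[-0.31,-4.5,0.3],"angular":[0,0,0],"jaw":6}
    - {"dp":[-0.31,-4.0,0.3],"angular":[0,0,0],"jaw":6}
    - {"dp":[0,0,0],"angular":[0,0,0],"jaw":6}
    - {"dp":[0,0,0],"angular":[0,0,0],"jaw":6}

```text
clock: 2.6
tool_pos: [538.7, -163.6, 204.6]
orientation: [-0.172, 0.985, 0.001, -0.001]
ft_force: [0.0, 0.5, 0.1]
opening: 60.0
```

Request:
apply_moves:
  steps:
    - {"dp":[0,-1.85,0],"angular":[0,0,0],"jaw":6}
    - {"dp":[0,0,3.5],"angular":[0,0,0],"jaw":6}
    - {"dp":[0,0,3.5],"angular":[0,0,0],"jaw":6}
    - {"dp":[0,0,3.0],"angular":[0,0,0],"jaw":6}
    - {"dp":[0,0,2.0],"angular":[0,0,0],"jaw":6}
    - {"dp":[0,0,1.76],"angular":[0,0,0],"jaw":6}
    - {"dp":[0,0,0],"angular":[0,0,0],"jaw":6}
    - {"dp":[0,0,0],"angular":[0,0,0],"jaw":4}
    - {"dp":[0,0,0],"angular":[0,0,0],"jaw":3.2}
    - {"dp":[0,0,0],"angular":[0,0,0],"jaw":2.8}
  newtons: 40

```text
clock: 3.6
tool_pos: [545.6, -180.5, 68.8]
orientation: [-0.174, 0.985, -0.001, 0.001]
ft_force: [-0.7, -0.8, 0.2]
opening: 28.0
```

Request:
apply_moves:
  steps:
    - {"dp":[0,0,0],"angular":[0,0,0],"jaw":2.4}
    - {"dp":[0,0,0],"angular":[0,0,0],"jaw":2.0}
    - {"dp":[0,0,0],"angular":[0,0,0],"jaw":1.5}
    - {"dp":[0,0,0],"angular":[0,0,0],"jaw":1.5}
  newtons: 40

```text
clock: 4.0
tool_pos: [545.5, -180.6, 68.7]
orientation: [-0.174, 0.985, -0.0, 0.001]
ft_force: [-1.2, 2.4, 6.4]
opening: 23.3
```

Request:
apply_moves:
  steps:
    - {"dp":[0,0,0],"angular":[0,0,0],"jaw":1.5}
    - {"dp":[0,0,0],"angular":[0,0,0],"jaw":1.5}
    - {"dp":[0,0,-1],"angular":[0,0,0],"jaw":1.5}
    - {"dp":[0,0,-2],"angular":[0,0,0],"jaw":1.5}
    - {"dp":[0,0,-3],"angular":[0,0,0],"jaw":1.5}
    - {"dp":[0,0,-3],"angular":[0,0,0],"jaw":1.5}
    - {"dp":[0,0,-2.6],"angular":[0,0,0],"jaw":1.5}
    - {"dp":[0,0,-1.5],"angular":[0,0,0],"jaw":1.5}
    - {"dp":[0,0,-0.5],"angular":[0,0,0],"jaw":1.5}
    - {"dp":[0,0,0],"angular":[0,0,0],"jaw":1.5}
  newtons: 120

```text
clock: 5.0
tool_pos: [545.0, -180.5, 203.7]
orientation: [-0.174, 0.985, -0.0, -0.0]
ft_force: [-0.5, -0.5, -5.2]
opening: 22.4
```

Request:
apply_moves:
  steps:
    - {"dp":[0.04,1.2,0],"angular":[0,0,-0.02],"jaw":1.5}
    - {"dp":[0.08,2.5,0],"angular":[0,0,0],"jaw":1.5}
    - {"dp":[0.1,3.5,0],"angular":[0,0,0],"jaw":1.5}
    - {"dp":[0.1,3.5,0],"angular":[0,0,0],"jaw":1.5}
    - {"dp":[0.1,3.5,0],"angular":[0,0,0],"jaw":1.5}
    - {"dp":[0.1,3.5,0],"angular":[0,0,0],"jaw":1.5}
    - {"dp":[0.1,3.5,0],"angular":[0,0,0],"jaw":1.5}
    - {"dp":[0.1,3.5,0],"angular":[0,0,0],"jaw":1.5}
    - {"dp":[0.1,3.5,0],"angular":[0,0,0],"jaw":1.5}
    - {"dp":[0.1,2.5,0],"angular":[0,0,0],"jaw":1.5}
    - {"dp":[0.1,1.8,0],"angular":[0,0,0],"jaw":1.5}
    - {"dp":[0,0.7,0],"angular":[0,0,0],"jaw":1.5}

```text
clock: 6.2
tool_pos: [414.0, 126.9, 202.9]
orientation: [-0.185, 0.983, 0.0, -0.001]
ft_force: [0.7, -0.1, -4.9]
opening: 22.2
```

Request:
apply_moves:
  steps:
    - {"dp":[0,0,0],"angular":[0,0,-0.05],"jaw":1.5}
    - {"dp":[0,0,0],"angular":[0,0,-0.08],"jaw":1.5}
    - {"dp":[0,0,0],"angular":[0,0,-0.08],"jaw":1.5}
    - {"dp":[0,0,0],"angular":[0,0,-0.05],"jaw":1.5}
    - {"dp":[0,0,0],"angular":[0,0,0],"jaw":1.5}
    - {"dp":[0,0,0],"angular":[0,0,0],"jaw":1.5}

```text
clock: 6.8
tool_pos: [415.7, 125.1, 203.4]
orientation: [-0.309, 0.951, 0.0, -0.0]
ft_force: [-0.2, -0.4, -4.0]
opening: 22.4
```

Run:
```python
from h import *
T=grab('top','top1');S=grab('side','side1');o=observe();print(o['tool_pos'],o['orientation'],o['ft_force'],o['moment'],o['opening'])
def c(d,x,y,w,h,W,H):return cv2.resize(d['color'][y:y+h,x:x+w,::-1],(W,H),interpolation=cv2.INTER_CUBIC)
cv2.imwrite('pics/c3.png',np.hstack([c(T,145,150,80,100,400,500),c(S,215,70,80,100,400,500)]))
```

```text
[415.74930599 125.21488143 203.51985731] [-3.09418739e-01  9.50925857e-01  2.91901194e-05 -2.42271952e-04] [-0.48576261 -0.04588616 -4.73091644] [-0.14264848  0.173633    0.06927861] 22.143515463027246
```

View pics/c3.png

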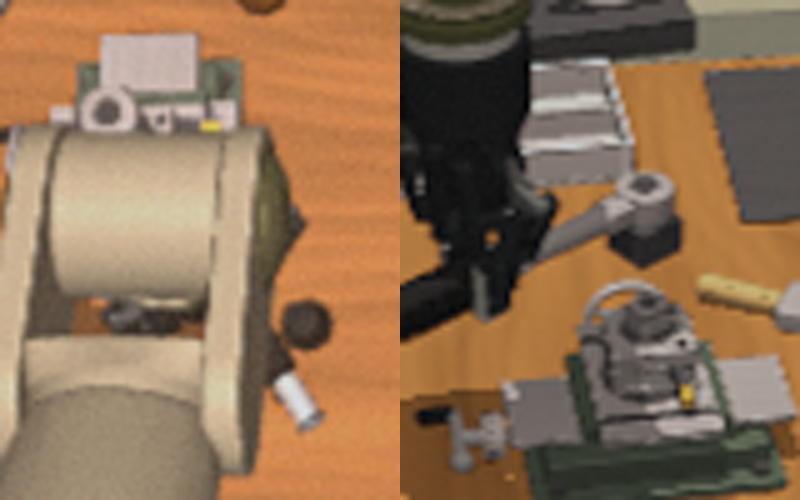

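The socket head hangs above and beyond the nut. Its hole is at top px (166.4,171.4), side px (263.6,106.6), and nothing is in contact. I'll refine with dark-blob centroids.

```bash
cat >> h.py <<'E'
def blob(d,c,r=4,th=None):
    k=8; x,y=int(round(c[0]))-r,int(round(c[1]))-r; n=2*r+1
    g=cv2.resize(d['color'][y:y+n,x:x+n].max(2),None,fx=k,fy=k,interpolation=cv2.INTER_CUBIC)
    if th is None: th=(int(g.min())+np.percentile(g,80))/2
    _,l,st,ce=cv2.connectedComponentsWithStats((g<th).astype(np.uint8))
    b=l[int((c[1]-y+.5)*k),int((c[0]-x+.5)*k)]
    return (x+(ce[b][0]+.5)/k-.5,y+(ce[b][1]+.5)/k-.5),st[b][4]/k/k,th
E
python3 - <<'E'
from h import *
T0,S0,T,S=[load(f) for f in('top0','side0','top1','side1')]
for th in(None,135,150):
    nt,ns,ht,hs=blob(T0,(170,177.5),th=th),blob(S0,(264,130.1),3,th),blob(T,(166.4,171.4),th=th),blob(S,(263.6,106.6),th=th)
    print(nt,ns,ht,hs)
    print('nut',tri(T0,nt[0],S0,ns[0]),onz(T0,*nt[0],119)[:2],onz(S0,*ns[0],119)[:2])
    print('head',tri(T,ht[0],S,hs[0]),onz(T,*ht[0],210.5)[:2],onz(S,*hs[0],210.5)[:2])
E
```

```text
((np.float64(169.96640879478826), np.float64(177.64149022801303)), np.float64(4.796875), np.float64(127.5)) ((np.float64(264.1834183673469), np.float64(130.0752551020408)), np.float64(3.828125), np.float64(111.0)) ((np.float64(165.93767705382436), np.float64(171.9512216713881)), np.float64(22.0625), np.float64(145.5)) ((np.float64(263.3830376940133), np.float64(106.4390243902439)), np.float64(14.09375), np.float64(119.5))
nut (array([526.00377688, 208.51606862, 119.43783373]), np.float64(3.721361685539721)) [528.00781328 208.79560461] [524.19691369 208.43881626]
head (array([522.9831029 , 202.46558625, 210.28153936]), np.float64(4.401679387555681)) [525.19203782 202.62622888] [520.71367037 201.1427871 ]
((np.float64(169.9405487804878), np.float64(177.62889566395663)), np.float64(5.765625), 135) ((np.float64(264.08548850574715), np.float64(129.0668103448276)), np.float64(16.3125), 135) ((np.float64(165.97118083400161), np.float64(171.9915296712109)), np.float64(19.484375), 135) ((np.float64(263.3716337522442), np.float64(106.40585727109516)), np.float64(17.40625), 135)
nut (array([525
[... 229 characters left out ...]
 202.5132362 ] [520.6999339  201.33678008]
((np.float64(169.87078373015873), np.float64(177.5890376984127)), np.float64(7.875), 150) ((np.float64(263.93376547161756), np.float64(130.18974071702945)), np.float64(36.609375), 150) ((np.float64(165.9424019607843), np.float64(171.94983941852604)), np.float64(23.109375), 150) ((np.float64(262.9427710843373), np.float64(105.84578313253012)), np.float64(25.9375), 150)
nut (array([525.74930661, 208.90073502, 118.93452464]), np.float64(4.774615504133346)) [528.17880998 209.12573354] [523.329372   207.88661309]
head (array([521.94091362, 201.8016807 , 212.9506654 ]), np.float64(5.193377980242504)) [525.1968349  202.61180741] [519.75061626 204.69936487]
```

Request:
apply_moves:
  steps:
    - {"dp":[-0.3,0.16,0.5],"angular":[0,0,0],"jaw":1.5}
    - {"dp":[-0.31,0.17,1],"angular":[0,0,0],"jaw":1.5}
    - {"dp":[0,0,1.2],"angular":[0,0,0],"jaw":1.5}
    - {"dp":[0,0,0.9],"angular":[0,0,0],"jaw":1.5}
    - {"dp":[0,0,0.4],"angular":[0,0,0],"jaw":1.5}
    - {"dp":[0,0,0],"angular":[0,0,0],"jaw":1.5}
    - {"dp":[0,0,0],"angular":[0,0,0],"jaw":1.5}

```text
clock: 7.6
tool_pos: [419.0, 131.6, 163.9]
orientation: [-0.31, 0.951, -0.0, 0.0]
ft_force: [0.1, -0.1, -4.8]
opening: 22.6
```

Run:
```python
from h import *
T0,S0=load('top0'),load('side0')
T=grab('top','top2');S=grab('side','side2');o=observe();print(o['tool_pos'],o['orientation'],o['ft_force'],o['moment'])
z=o['tool_pos'][2]+7
p=np.array([526.,208.5,z]); a,b=proj(T,p+[2,.2,0]),proj(S,p-[1.9,.2,0]); print('predicted',a,b)
for th in(None,135):
    h,s=blob(T,a,th=th),blob(S,b,th=th); print(h,s,tri(T,h[0],S,s[0]),onz(T,*h[0],z),onz(S,*s[0],z))
```

```text
[419.08131312 131.61393723 164.10202213] [-3.09898126e-01  9.50769651e-01 -1.37908534e-04  4.50285161e-04] [ 0.13313174 -0.69382559 -4.62006253] [-0.1579449   0.22241086  0.08947611]
predicted (np.float64(166.7082021553348), np.float64(173.98518399619837)) (np.float64(264.1975685085629), np.float64(116.18734564440808))
((np.float64(166.61411054172768), np.float64(173.84269765739384)), np.float64(21.34375), np.float64(143.5)) ((np.float64(264.18102409638556), np.float64(116.11626506024096)), np.float64(12.96875), np.float64(118.5)) (array([526.14466325, 208.69658569, 171.67588956]), np.float64(4.252531125110867)) [528.46175377 209.03315272 171.10202213] [524.09345677 208.71035004 171.10202213]
((np.float64(166.6425081433225), np.float64(173.8635993485342)), np.float64(19.1875), 135) ((np.float64(264.1756707317073), np.float64(116.13859756097561)), np.float64(16.015625), 135) (array([526.1020822 , 208.60911974, 171.64712484]), np.float64(4.219095833368821)) [528.39519881 208.93744869 171.10202213] [524.06273698 208.58504994 171.10202213]
```

Request:
apply_moves:
  steps:
    - {"dp":[0,0,0.3],"angular":[0,0,0],"jaw":1.5}
    - {"dp":[0,0,0.3],"angular":[0,0,0],"jaw":1.5}
    - {"dp":[0,0,0.2],"angular":[0,0,0],"jaw":1.5}
    - {"dp":[0,0,0.1],"angular":[0,0,0],"jaw":1.5}
    - {"dp":[0,0,0.1],"angular":[0,0,0],"jaw":1.5}
    - {"dp":[0,0,0],"angular":[0,0,0],"jaw":1.5}

```text
clock: 8.3
tool_pos: [418.8, 131.6, 153.6]
orientation: [-0.31, 0.951, 0.0, -0.0]
ft_force: [0.0, -0.4, -3.6]
opening: 22.4
```

Request:
apply_moves:
  steps:
    - {"dp":[0,0,0.1],"angular":[0,0,0],"jaw":1.5}
    - {"dp":[0,0,0.1],"angular":[0,0,0],"jaw":1.5}
    - {"dp":[0,0,0],"angular":[0,0,0],"jaw":1.5}

```text
clock: 8.6
tool_pos: [418.8, 131.6, 151.6]
orientation: [-0.31, 0.951, 0.0, -0.0]
ft_force: [0.2, -0.6, -3.9]
opening: 22.3
```

Request:
apply_moves:
  steps:
    - {"dp":[0,0,0.1],"angular":[0,0,0],"jaw":1.5}
    - {"dp":[0,0,0.1],"angular":[0,0,0],"jaw":1.5}
    - {"dp":[0,0,0.1],"angular":[0,0,0],"jaw":1.5}
    - {"dp":[0,0,0],"angular":[0,0,0],"jaw":1.5}

```text
clock: 9.0
tool_pos: [418.8, 131.6, 148.6]
orientation: [-0.31, 0.951, 0.0, -0.0]
ft_force: [0.1, -0.3, -4.9]
opening: 22.3
```

Request:
apply_moves:
  steps:
    - {"dp":[0,0,0.15],"angular":[0,0,0],"jaw":1.5}
    - {"dp":[0,0,0.15],"angular":[0,0,0],"jaw":1.5}
    - {"dp":[0,0,0.15],"angular":[0,0,0],"jaw":1.5}
    - {"dp":[0,0,0.1],"angular":[0,0,0],"jaw":1.5}
    - {"dp":[0,0,0],"angular":[0,0,0],"jaw":1.5}

```text
clock: 9.5
tool_pos: [418.8, 131.6, 143.1]
orientation: [-0.31, 0.951, 0.0, -0.0]
ft_force: [-0.1, 0.0, -4.3]
opening: 22.5
```

Request:
apply_moves:
  steps:
    - {"dp":[0,0,0.1],"angular":[0,0,0],"jaw":1.5}
    - {"dp":[0,0,0.1],"angular":[0,0,0],"jaw":1.5}
    - {"dp":[0,0,0],"angular":[0,0,0],"jaw":1.5}

```text
clock: 9.8
tool_pos: [418.8, 131.6, 141.3]
orientation: [-0.31, 0.951, -0.0, 0.0]
ft_force: [-2.2, -1.0, -2.3]
opening: 22.5
```

Run:
```python
from h import *
T=grab('top','top3');S=grab('side','side3');o=observe();print(o['tool_pos'],o['ft_force'],o['moment'])
z=o['tool_pos'][2]+7; p=np.array([526.,208.5,z]); a,b=proj(T,p+[2,.2,0]),proj(S,p-[1.9,.2,0]); h,s=blob(T,a),blob(S,b); print(tri(T,h[0],S,s[0]),onz(T,*h[0],z),onz(S,*s[0],z))
cv2.imwrite('pics/c4.png',cv2.resize(S['color'][90:170,210:310,::-1],(800,640)[:2] if 0 else (750,600),interpolation=cv2.INTER_CUBIC))
```

```text
[418.83576168 131.57583452 141.3383817 ] [-1.18210025 -0.94011406 -3.2644959 ] [-0.14815933  0.21651722  0.0941285 ]
(array([526.06253178, 208.76622525, 148.83136089]), np.float64(4.444983632172903)) [528.45503542 209.09471143 148.3383817 ] [523.8997058  208.62007641 148.3383817 ]
```

View pics/c4.png

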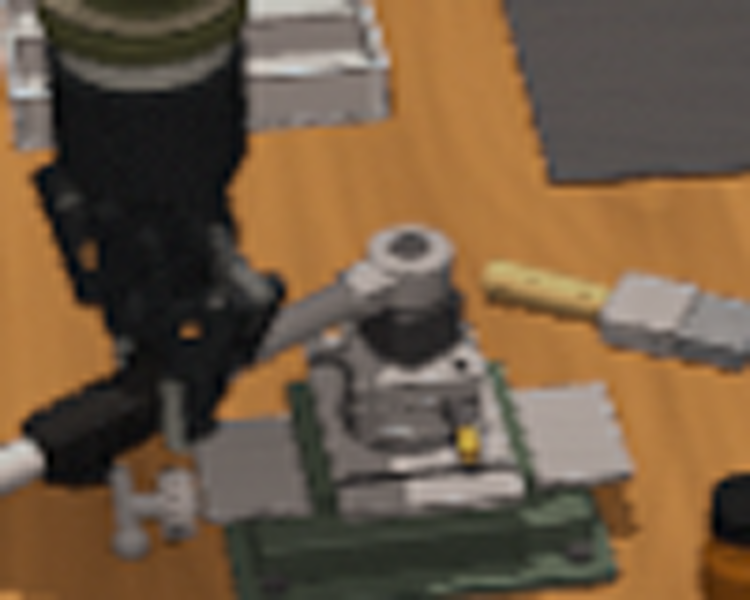

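Seated: the head is over the nut with its mouth at about 102.5 mm. Next I turn clockwise about the head axis (tool +z), 0.16 rad first.

Request:
apply_moves:
  steps:
    - {"dp":[-0.003,0.26,0],"angular":[0,0,0.02],"jaw":1.5}
    - {"dp":[-0.003,0.26,0],"angular":[0,0,0.02],"jaw":1.5}
    - {"dp":[-0.003,0.26,0],"angular":[0,0,0.02],"jaw":1.5}
    - {"dp":[-0.003,0.26,0],"angular":[0,0,0.02],"jaw":1.5}
    - {"dp":[-0.003,0.26,0],"angular":[0,0,0.02],"jaw":1.5}
    - {"dp":[-0.003,0.26,0],"angular":[0,0,0.02],"jaw":1.5}
    - {"dp":[-0.003,0.26,0],"angular":[0,0,0.02],"jaw":1.5}
    - {"dp":[-0.003,0.26,0],"angular":[0,0,0.02],"jaw":1.5}

```text
clock: 10.7
tool_pos: [407.6, 149.4, 141.2]
orientation: [-0.232, 0.973, -0.0, -0.0]
ft_force: [-4.5, -3.6, -1.1]
opening: 22.3
```

```bash
cat > st.py <<'E'
from h import *
o=observe();q=R.from_quat(o['orientation']).as_matrix()
f=q.T@(np.array(o['ft_force']));m=q.T@np.array(o['moment']);x=q[:,0]
print('pos',np.round(o['tool_pos'],1),'yaw',np.round(np.degrees(np.arctan2(-x[1],-x[0])),2),'F tool',np.round(f,1),'M tool',np.round(m,2),'head',np.round(np.array(o['tool_pos'])-130.5*x,1),'t',o['clock'])
E
python3 st.py
```

```text
pos [407.6 149.4 141.2] yaw 26.86 F tool [ 5.6 -1.1  1.1] M tool [ 0.14  0.69 -0.16] head [524.  208.4 141.1] t 10.7
```

Request:
apply_moves:
  steps:
    - {"dp":[0.03,0.26,0],"angular":[0,0,0.02],"jaw":1.5}
    - {"dp":[0.01,0.26,0],"angular":[0,0,0.02],"jaw":1.5}

```text
clock: 10.9
tool_pos: [405.3, 154.1, 141.2]
orientation: [-0.213, 0.977, 0.0, 0.0]
ft_force: [-1.8, -1.5, -1.6]
opening: 22.0
```

```bash
python3 st.py
```

```text
pos [405.3 154.1 141.2] yaw 24.56 F tool [ 2.2 -0.6  1.6] M tool [ 0.01  0.36 -0.29] head [524.  208.3 141.3] t 10.9
```

Request:
apply_moves:
  steps:
    - {"dp":[0.01,0.26,0],"angular":[0,0,0.02],"jaw":1.5}
    - {"dp":[0,0.26,0],"angular":[0,0,0.02],"jaw":1.5}

```text
clock: 11.1
tool_pos: [403.2, 158.9, 141.2]
orientation: [-0.193, 0.981, 0.0, 0.0]
ft_force: [-0.8, 0.8, -2.8]
opening: 22.4
```

```bash
python3 st.py
```

```text
pos [403.2 158.9 141.2] yaw 22.27 F tool [0.4 1.  2.8] M tool [-0.12  0.23 -0.44] head [524.  208.3 141.3] t 11.1
```

```bash
echo "print('tau',round(m[2]+.1305*f[1],2))" >> st.py
```

Request:
apply_moves:
  steps:
    - {"dp":[0,0.26,0],"angular":[0,0,0.02],"jaw":1.5}
    - {"dp":[0,0.26,0],"angular":[0,0,0.02],"jaw":1.5}

```text
clock: 11.3
tool_pos: [401.3, 163.7, 141.3]
orientation: [-0.173, 0.985, 0.0, 0.0]
ft_force: [-0.4, 0.5, -3.1]
opening: 22.4
```

```bash
python3 st.py
```

```text
pos [401.3 163.7 141.3] yaw 19.98 F tool [0.2 0.6 3.1] M tool [-0.2  -0.   -0.44] head [524.  208.3 141.4] t 11.3
tau -0.36
```

Request:
apply_moves:
  steps:
    - {"dp":[0,0.26,0],"angular":[0,0,0.02],"jaw":1.5}
    - {"dp":[0,0.26,0],"angular":[0,0,0.02],"jaw":1.5}

```text
clock: 11.5
tool_pos: [399.6, 168.6, 141.3]
orientation: [-0.154, 0.988, 0.0, 0.0]
ft_force: [-0.5, 2.2, -2.7]
opening: 22.5
```

```bash
python3 st.py
```

```text
pos [399.6 168.6 141.3] yaw 17.69 F tool [-0.2  2.3  2.7] M tool [-0.43 -0.12 -0.61] head [524.  208.3 141.4] t 11.5
tau -0.32
```

Request:
apply_moves:
  steps:
    - {"dp":[0,0.29,0],"angular":[0,0,0.02],"jaw":1.5}
    - {"dp":[0,0.28,0],"angular":[0,0,0.02],"jaw":1.5}

```text
clock: 11.7
tool_pos: [398.1, 173.9, 141.3]
orientation: [-0.134, 0.991, -0.0, 0.0]
ft_force: [1.9, 1.3, -4.4]
opening: 22.5
```

```bash
python3 st.py
```

```text
pos [398.1 173.9 141.3] yaw 15.38 F tool [-2.2  0.8  4.4] M tool [-0.1  -0.22 -0.39] head [523.9 208.5 141.4] t 11.7
tau -0.29
```

Request:
apply_moves:
  steps:
    - {"dp":[0,0.27,0],"angular":[0,0,0.02],"jaw":1.5}
    - {"dp":[0,0.27,0],"angular":[0,0,0.02],"jaw":1.5}

```text
clock: 11.9
tool_pos: [396.7, 179.1, 141.3]
orientation: [-0.114, 0.993, -0.0, 0.0]
ft_force: [3.4, 0.9, -4.6]
opening: 22.4
```

```bash
python3 st.py
```

```text
pos [396.7 179.1 141.3] yaw 13.08 F tool [-3.5  0.1  4.6] M tool [-0.12 -0.43 -0.27] head [523.8 208.6 141.4] t 11.9
tau -0.25
```

Request:
apply_moves:
  steps:
    - {"dp":[-0.02,0.27,0],"angular":[0,0,0.02],"jaw":1.5}
    - {"dp":[-0.01,0.27,0],"angular":[0,0,0.02],"jaw":1.5}

```text
clock: 12.1
tool_pos: [395.6, 184.4, 141.3]
orientation: [-0.094, 0.996, -0.0, 0.0]
ft_force: [3.7, 0.2, -4.5]
opening: 22.4
```

```bash
python3 st.py
```

```text
pos [395.6 184.4 141.3] yaw 10.79 F tool [-3.6 -0.5  4.5] M tool [ 0.06 -0.31 -0.23] head [523.8 208.8 141.3] t 12.1
tau -0.3
```

Request:
apply_moves:
  steps:
    - {"dp":[-0.01,0.27,0],"angular":[0,0,0.02],"jaw":1.5}
    - {"dp":[-0.01,0.27,0],"angular":[0,0,0.02],"jaw":1.5}

```text
clock: 12.3
tool_pos: [394.7, 189.7, 141.2]
orientation: [-0.074, 0.997, -0.0, 0.0]
ft_force: [3.5, -0.2, -3.2]
opening: 22.5
```

```bash
python3 st.py
```

```text
pos [394.7 189.7 141.2] yaw 8.5 F tool [-3.4 -0.7  3.2] M tool [ 0.08 -0.29 -0.23] head [523.8 209.  141.3] t 12.3
tau -0.31
```

Request:
apply_moves:
  steps:
    - {"dp":[-0.02,0.265,0],"angular":[0,0,0.02],"jaw":1.5}
    - {"dp":[-0.01,0.265,0],"angular":[0,0,0.02],"jaw":1.5}

```text
clock: 12.5
tool_pos: [394.1, 195.0, 141.2]
orientation: [-0.054, 0.999, -0.0, -0.0]
ft_force: [-0.5, -0.7, -2.7]
opening: 22.3
```

```bash
python3 st.py
```

```text
pos [394.1 195.  141.2] yaw 6.22 F tool [ 0.6 -0.6  2.7] M tool [ 0.06 -0.12 -0.26] head [523.8 209.2 141.1] t 12.5
tau -0.34
```

Request:
apply_moves:
  steps:
    - {"dp":[-0.01,0.265,0],"angular":[0,0,0.02],"jaw":1.5}
    - {"dp":[-0.01,0.265,0],"angular":[0,0,0.02],"jaw":1.5}

```text
clock: 12.7
tool_pos: [393.7, 200.1, 141.2]
orientation: [-0.035, 0.999, -0.0, -0.0]
ft_force: [-0.4, -4.1, -1.8]
opening: 22.6
```

```bash
python3 st.py
```

```text
pos [393.7 200.1 141.2] yaw 3.96 F tool [ 0.7 -4.   1.8] M tool [ 0.62 -0.04 -0.51] head [523.9 209.1 141.1] t 12.7
tau -1.04
```

Request:
apply_moves:
  steps:
    - {"dp":[0,0.26,0],"angular":[0,0,0.02],"jaw":1.5}

```text
clock: 12.8
tool_pos: [393.5, 202.6, 141.2]
orientation: [-0.025, 1.0, -0.001, -0.0]
ft_force: [-0.1, -5.1, -2.0]
opening: 22.6
```

```bash
python3 st.py
```

```text
pos [393.5 202.6 141.2] yaw 2.83 F tool [ 0.3 -5.   2. ] M tool [ 0.89 -0.   -0.65] head [523.8 209.  141.1] t 12.8
tau -1.31
```

Request:
apply_moves:
  steps:
    - {"dp":[0,0.26,0],"angular":[0,0,0.02],"jaw":1.5}

```text
clock: 12.9
tool_pos: [393.4, 205.0, 141.1]
orientation: [-0.015, 1.0, -0.001, -0.0]
ft_force: [-0.5, -6.9, -1.2]
opening: 22.4
```

```bash
python3 st.py
```

```text
pos [393.4 205.  141.1] yaw 1.7 F tool [ 0.7 -6.9  1.3] M tool [ 1.22 -0.09 -0.86] head [523.8 208.9 141. ] t 12.9
tau -1.76
```

Request:
apply_moves:
  steps:
    - {"dp":[0,0.26,0],"angular":[0,0,0.02],"jaw":1.5}

```text
clock: 13.0
tool_pos: [393.3, 207.5, 141.1]
orientation: [-0.005, 1.0, -0.001, -0.0]
ft_force: [0.5, -8.4, -1.6]
opening: 22.7
```

```bash
python3 st.py
```

```text
pos [393.3 207.5 141.1] yaw 0.59 F tool [-0.4 -8.4  1.6] M tool [ 1.34 -0.19 -1.08] head [523.8 208.8 141.1] t 13.0
tau -2.18
```

Request:
apply_moves:
  steps:
    - {"dp":[0,0.2,0],"angular":[0,0,0.015],"jaw":1.5}

```text
clock: 13.1
tool_pos: [393.3, 209.5, 141.2]
orientation: [0.002, 1.0, -0.001, -0.0]
ft_force: [-0.0, -8.1, -1.6]
opening: 22.6
```

```bash
python3 st.py
```

```text
pos [393.3 209.5 141.2] yaw -0.26 F tool [-0.  -8.1  1.7] M tool [ 1.1  -0.16 -1.  ] head [523.8 208.9 141.1] t 13.1
tau -2.06
```

Request:
apply_moves:
  steps:
    - {"dp":[0,0.26,0],"angular":[0,0,0.02],"jaw":1.5}

```text
clock: 13.2
tool_pos: [393.4, 212.2, 141.2]
orientation: [0.012, 1.0, -0.001, -0.0]
ft_force: [-0.2, -4.6, -1.4]
opening: 22.0
```

```bash
python3 st.py
```

```text
pos [393.4 212.2 141.2] yaw -1.42 F tool [ 0.  -4.6  1.4] M tool [ 0.89 -0.15 -0.93] head [523.8 209.  141.1] t 13.2
tau -1.53
```

The wrench has clicked: the moment fell from 2.18 to 1.53 N m. I'm stopping here and easing back.

Request:
apply_moves:
  steps:
    - {"dp":[0,-0.26,0],"angular":[0,0,-0.02],"jaw":1.5}
    - {"dp":[0,-0.26,0],"angular":[0,0,-0.02],"jaw":1.5}
    - {"dp":[0,-0.26,0],"angular":[0,0,-0.02],"jaw":1.5}
    - {"dp":[0,-0.26,0],"angular":[0,0,-0.02],"jaw":1.5}

```text
clock: 13.6
tool_pos: [393.5, 201.9, 141.2]
orientation: [-0.028, 1.0, -0.0, -0.0]
ft_force: [-0.2, -3.5, -2.0]
opening: 22.2
```

```bash
python3 st.py
```

```text
pos [393.5 201.9 141.2] yaw 3.22 F tool [ 0.4 -3.5  2. ] M tool [ 0.62 -0.09 -0.31] head [523.8 209.3 141.1] t 13.6
tau -0.77
```

Request:
apply_moves:
  steps:
    - {"dp":[0,-0.26,0],"angular":[0,0,-0.02],"jaw":1.5}
    - {"dp":[0,-0.13,0],"angular":[0,0,-0.01],"jaw":1.5}

```text
clock: 13.8
tool_pos: [393.8, 198.1, 141.2]
orientation: [-0.043, 0.999, 0.0, -0.0]
ft_force: [-0.5, -1.9, -1.7]
opening: 22.3
```

```bash
python3 st.py
```

```text
pos [393.8 198.1 141.2] yaw 4.91 F tool [ 0.7 -1.8  1.7] M tool [ 0.4   0.02 -0.13] head [523.8 209.3 141.2] t 13.8
tau -0.37
```

Request:
apply_moves:
  steps:
    - {"dp":[0,-0.26,0],"angular":[0,0,-0.02],"jaw":1.5}
    - {"dp":[0,-0.26,0],"angular":[0,0,-0.02],"jaw":1.5}
    - {"dp":[0,-0.26,0],"angular":[0,0,-0.02],"jaw":1.5}

```text
clock: 14.1
tool_pos: [394.7, 190.5, 141.2]
orientation: [-0.073, 0.997, 0.0, 0.0]
ft_force: [0.5, -0.1, -2.4]
opening: 22.5
```

```bash
python3 st.py
```

```text
pos [394.7 190.5 141.2] yaw 8.39 F tool [-0.4 -0.2  2.4] M tool [ 0.08 -0.   -0.02] head [523.8 209.5 141.2] t 14.1
tau -0.04
```

Free in the play. Lifting off.

Request:
apply_moves:
  steps:
    - {"dp":[0,0,-0.2],"angular":[0,0,0],"jaw":1.5}
    - {"dp":[0,0,-0.3],"angular":[0,0,0],"jaw":1.5}
    - {"dp":[0,0,-0.4],"angular":[0,0,0],"jaw":1.5}
    - {"dp":[0,0,-0.5],"angular":[0,0,0],"jaw":1.5}

```text
clock: 14.5
tool_pos: [394.5, 190.6, 155.5]
orientation: [-0.073, 0.997, 0.0, -0.0]
ft_force: [0.7, 0.2, -3.8]
opening: 22.7
```

```bash
python3 st.py
```

```text
pos [394.5 190.6 155.5] yaw 8.32 F tool [-0.7  0.1  3.8] M tool [ 0.    0.24 -0.13] head [523.6 209.5 155.4] t 14.5
tau -0.12
```

Request:
apply_moves:
  steps:
    - {"dp":[0,0,-0.8],"angular":[0,0,0],"jaw":1.5}
    - {"dp":[0,0,-1.2],"angular":[0,0,0],"jaw":1.5}
    - {"dp":[0,0,-1.5],"angular":[0,0,0],"jaw":1.5}
    - {"dp":[0,0,-1],"angular":[0,0,0],"jaw":1.5}
    - {"dp":[0,0,-0.3],"angular":[0,0,0],"jaw":1.5}
    - {"dp":[0,0,0],"angular":[0,0,0],"jaw":1.5}

```text
clock: 15.1
tool_pos: [394.6, 190.5, 203.5]
orientation: [-0.073, 0.997, 0.0, 0.0]
ft_force: [-0.1, -0.1, -4.6]
opening: 22.5
```

```bash
python3 st.py
python3 - <<'E'
from h import *
T=grab('top','top4');S=grab('side','side4')
def c(d,x,y,w,h,W,H):return cv2.resize(d['color'][y:y+h,x:x+w,::-1],(W,H),interpolation=cv2.INTER_CUBIC)
cv2.imwrite('pics/c5.png',np.hstack([c(T,145,150,80,100,400,500),c(S,205,70,100,125,400,500)]))
E
```

```text
pos [394.6 190.5 203.5] yaw 8.32 F tool [ 0.1 -0.1  4.6] M tool [-0.    0.31 -0.08] head [523.7 209.4 203.5] t 15.1
tau -0.09
```

View pics/c5.png

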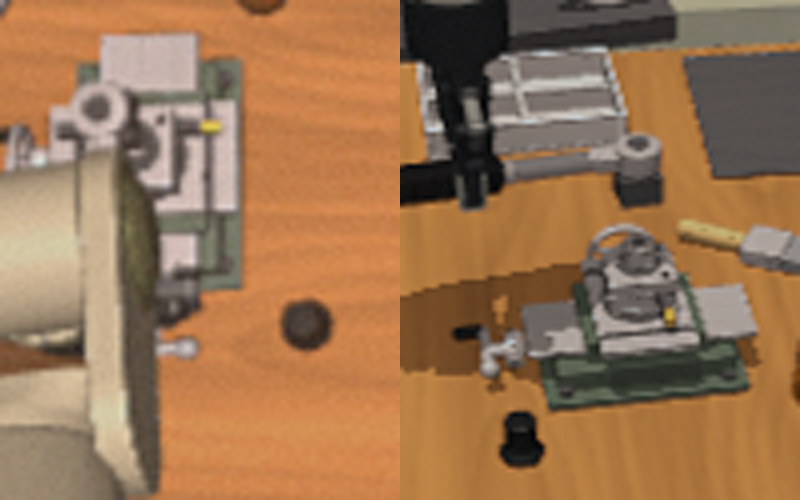

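Run:
```python
from h import *
T,S=load('top4'),load('side4')
h,s=blob(T,(145+20.2-.4,150+21.6-.4)),blob(S,(205+59.5-.4,70+36.25-.4)); print(h,s); p=tri(T,h[0],S,s[0]); print(p)
v=p[0][:2]-[1.7,.4]-[394.6,190.5]; print(np.hypot(*v),np.degrees(np.arctan2(v[1],v[0])))
```

```text
((np.float64(163.90798611111111), np.float64(171.22647569444445)), np.float64(22.5), np.float64(144.5)) ((np.float64(264.09542349726775), np.float64(105.36782786885246)), np.float64(14.296875), np.float64(119.5))
(array([525.59532882, 209.09688868, 209.77055671]), np.float64(3.7621080760003345))
130.56955545313406 8.0111309462585
```

Request:
apply_moves:
  steps:
    - {"dp":[0,0,0],"angular":[0,0,-0.03],"jaw":1.5}
    - {"dp":[0,0,0],"angular":[0,0,-0.07],"jaw":1.5}
    - {"dp":[0,0,0],"angular":[0,0,-0.07],"jaw":1.5}
    - {"dp":[0,0,0],"angular":[0,0,-0.032],"jaw":1.5}
    - {"dp":[-0.05,-1.2,0],"angular":[0,0,0],"jaw":1.5}
    - {"dp":[-0.1,-2.5,0],"angular":[0,0,0],"jaw":1.5}
    - {"dp":[-0.15,-3.5,0],"angular":[0,0,0],"jaw":1.5}
    - {"dp":[-0.15,-3.5,0],"angular":[0,0,0],"jaw":1.5}
    - {"dp":[-0.15,-3.5,0],"angular":[0,0,0],"jaw":1.5}
    - {"dp":[-0.15,-3.5,0],"angular":[0,0,0],"jaw":1.5}
    - {"dp":[-0.15,-3.5,0],"angular":[0,0,0],"jaw":1.5}
    - {"dp":[-0.15,-3.5,0],"angular":[0,0,0],"jaw":1.5}

```text
clock: 16.4
tool_pos: [488.8, -40.5, 202.9]
orientation: [-0.172, 0.985, -0.0, -0.0]
ft_force: [0.3, 0.3, -4.3]
opening: 22.5
```

Request:
apply_moves:
  steps:
    - {"dp":[-0.15,-3.5,0],"angular":[0,0,0],"jaw":1.5}
    - {"dp":[-0.15,-3.5,0],"angular":[0,0,0],"jaw":1.5}
    - {"dp":[-0.15,-3.5,0],"angular":[0,0,0],"jaw":1.5}
    - {"dp":[-0.15,-2.5,0],"angular":[0,0,0],"jaw":1.5}
    - {"dp":[-0.02,-1.4,0],"angular":[0,0,0],"jaw":1.5}
    - {"dp":[0,-0.4,0],"angular":[0,0,0],"jaw":1.5}
    - {"dp":[0,0,0],"angular":[0,0,0],"jaw":1.5}
    - {"dp":[0,0,0],"angular":[0,0,0],"jaw":1.5}

```text
clock: 17.2
tool_pos: [544.4, -174.2, 203.2]
orientation: [-0.173, 0.985, 0.0, -0.0]
ft_force: [0.1, 0.7, -5.2]
opening: 22.7
```

```bash
python3 st.py
python3 - <<'E'
from h import *
o=observe();q=R.from_quat(o['orientation']).as_matrix();print(q.T@(np.array([545.5,-180.6,68.7])-o['tool_pos']))
E
```

```text
pos [ 544.4 -174.2  203.2] yaw 19.95 F tool [-0.3  0.6  5.2] M tool [-0.01  0.19 -0.05] head [ 667.1 -129.7  203.2] t 17.2
tau 0.02
[  1.09731903  -6.45277853 134.52569275]
```

Request:
apply_moves:
  steps:
    - {"dp":[0.11,-0.64,0],"angular":[0,0,0],"jaw":1.5}
    - {"dp":[0,0,1.5],"angular":[0,0,0],"jaw":1.5}
    - {"dp":[0,0,3],"angular":[0,0,0],"jaw":1.5}
    - {"dp":[0,0,3],"angular":[0,0,0],"jaw":1.5}
    - {"dp":[0,0,2.5],"angular":[0,0,0],"jaw":1.5}
    - {"dp":[0,0,1],"angular":[0,0,0],"jaw":1.5}
    - {"dp":[0,0,0.5],"angular":[0,0,0],"jaw":1.5}
    - {"dp":[0,0,0.5],"angular":[0,0,0],"jaw":1.5}
    - {"dp":[0,0,0.5],"angular":[0,0,0],"jaw":1.5}
    - {"dp":[0,0,0],"angular":[0,0,0],"jaw":1.5}

```text
clock: 18.2
tool_pos: [546.0, -181.6, 78.3]
orientation: [-0.173, 0.985, -0.0, 0.0]
ft_force: [-0.7, 0.2, -5.8]
opening: 22.1
```

```bash
python3 st.py
```

```text
pos [ 546.  -181.6   78.3] yaw 19.9 F tool [0.6 0.4 5.8] M tool [-0.01  0.23 -0.01] head [ 668.7 -137.2   78.3] t 18.2
tau 0.05
```

Request:
apply_moves:
  steps:
    - {"dp":[0,0.05,0.2],"angular":[0,0,0],"jaw":1.5}
    - {"dp":[0,0.05,0.2],"angular":[0,0,0],"jaw":1.5}
    - {"dp":[0,0,0.2],"angular":[0,0,0],"jaw":1.5}
    - {"dp":[0,0,0.15],"angular":[0,0,0],"jaw":1.5}
    - {"dp":[0,0,0],"angular":[0,0,0],"jaw":1.5}

```text
clock: 18.7
tool_pos: [545.4, -180.5, 70.5]
orientation: [-0.173, 0.985, 0.0, -0.0]
ft_force: [-0.7, 0.5, -5.0]
opening: 22.6
```

```bash
python3 st.py
```

```text
pos [ 545.4 -180.5   70.5] yaw 19.89 F tool [0.5 0.7 5. ] M tool [-0.26  0.27  0.02] head [ 668.1 -136.1   70.4] t 18.7
tau 0.11
```

Request:
apply_moves:
  steps:
    - {"dp":[0,0,0.1],"angular":[0,0,0],"jaw":1.5}
    - {"dp":[0,0,0.08],"angular":[0,0,0],"jaw":1.5}
    - {"dp":[0,0,0],"angular":[0,0,0],"jaw":1.5}

```text
clock: 19.0
tool_pos: [545.5, -180.5, 69.1]
orientation: [-0.173, 0.985, 0.0, 0.0]
ft_force: [-2.3, 3.1, -1.0]
opening: 22.4
```

```bash
python3 st.py
```

```text
pos [ 545.5 -180.5   69.1] yaw 19.88 F tool [1.1 3.7 1. ] M tool [-0.57  0.21  0.06] head [ 668.2 -136.1   69.1] t 19.0
tau 0.55
```

Request:
apply_moves:
  steps:
    - {"dp":[0,0,0.02],"angular":[0,0,0],"jaw":2.2}
    - {"dp":[0,0,0],"angular":[0,0,0],"jaw":2.5}
    - {"dp":[0,0,0],"angular":[0,0,0],"jaw":3}
    - {"dp":[0,0,0],"angular":[0,0,0],"jaw":4}
    - {"dp":[0,0,0],"angular":[0,0,0],"jaw":5.5}
    - {"dp":[0,0,0],"angular":[0,0,0],"jaw":6}
    - {"dp":[0,0,0],"angular":[0,0,0],"jaw":6}
    - {"dp":[0,0,-1.5],"angular":[0,0,0],"jaw":6}
    - {"dp":[0,0,-3],"angular":[0,0,0],"jaw":6}
    - {"dp":[0,0,-3],"angular":[0,0,0],"jaw":6}
    - {"dp":[0,0,-3],"angular":[0,0,0],"jaw":6}
    - {"dp":[0,0,-3],"angular":[0,0,0],"jaw":6}
  newtons: 20

```text
clock: 20.2
tool_pos: [545.4, -180.6, 205.0]
orientation: [-0.173, 0.985, -0.0, 0.0]
ft_force: [0.1, -0.1, 0.3]
opening: 60.1
```

Request:
apply_moves:
  steps:
    - {"dp":[2,2,-3],"angular":[0,0,0],"jaw":6}
    - {"dp":[3,3,-1],"angular":[0,0,0],"jaw":6}
    - {"dp":[3,3,0],"angular":[0,0,0],"jaw":6}
    - {"dp":[3,3,0],"angular":[0,0,0],"jaw":6}
    - {"dp":[3,3,0],"angular":[0,0,0],"jaw":6}
    - {"dp":[2,3,0],"angular":[0,0,0],"jaw":6}
    - {"dp":[1,3,0],"angular":[0,0,0],"jaw":6}
    - {"dp":[0,3,0],"angular":[0,0,0],"jaw":6}
    - {"dp":[0,0,0],"angular":[0,0,0],"jaw":6}
    - {"dp":[0,0,0],"angular":[0,0,0],"jaw":6}

```text
clock: 21.2
tool_pos: [307.6, -22.2, 244.0]
orientation: [-0.173, 0.985, -0.0, 0.0]
ft_force: [-0.3, 0.3, -0.2]
opening: 59.8
```

```bash
python3 st.py
python3 - <<'E'
from h import *
T0,S0=load('top0'),load('side0')
T=grab('top','top5');S=grab('side','side5')
for a,b in((T0,S0),(T,S)):
    h,s=blob(a,(273.7,144)),blob(b,(331.4,212.6)); print(h,s,tri(a,h[0],b,s[0]))
    x,y,w,h=255,215,60,40; g=b['color'][y:y+h,x:x+w]; v=g.max(2).astype(int); m=((v<70)&(v-g.min(2)<25)).astype(np.uint8)
    r=cv2.minAreaRect(max(cv2.findContours(m,0,1)[0],key=cv2.contourArea)); print('grip side',r)
def c(d,x,y,w,h,W,H):return cv2.resize(d['color'][y:y+h,x:x+w,::-1],(W,H),interpolation=cv2.INTER_CUBIC)
cv2.imwrite('pics/c6.png',np.hstack([c(T,145,130,180,110,400,244),c(S,200,110,180,110,400,244)]) if 0 else np.vstack([np.hstack([c(T,130,100,200,150,400,300),c(S,160,80,200,150,400,300)]),np.hstack([c(T,245,130,80,60,400,300),c(S,235,195,108,81,400,300)])]))
E
```

```text
pos [307.6 -22.2 244. ] yaw 19.96 F tool [0.2 0.3 0.2] M tool [-0.01  0.04  0.02] head [430.2  22.4 244.1] t 21.2
tau 0.06
((np.float64(273.7307742440042), np.float64(142.56497653806048)), np.float64(14.984375), np.float64(137.5)) ((np.float64(331.38964776632304), np.float64(212.54643470790379)), np.float64(22.734375), np.float64(116.5)) (array([ 670.2540051 , -136.16688907,   76.53996495]), np.float64(3.954771580720608))
grip side ((26.280818939208984, 18.582191467285156), (11.587074279785156, 35.22938537597656), 69.44395446777344)
((np.float64(273.761887254902), np.float64(142.54289215686273)), np.float64(15.9375), np.float64(141.0)) ((np.float64(331.34971438172045), np.float64(212.58501344086022)), np.float64(23.25), np.float64(121.0)) (array([ 670.2243566 , -136.27189286,   76.54435126]), np.float64(4.166941124973489))
grip side ((26.280818939208984, 18.582191467285156), (11.587074279785156, 35.22938537597656), 69.44395446777344)
```

View pics/c6.png

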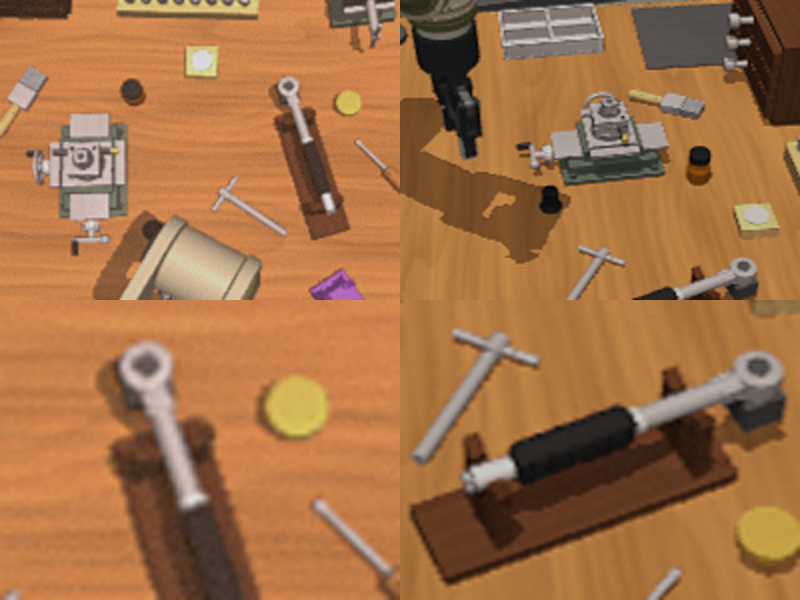

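The wrench lies in both saddles exactly as before: the head and grip pixels match the first picture to within 0.05 px. The other things are undisturbed and the arm is clear, so I'm handing in.

```bash
python3 -c "
from station import arm,observe
print(arm.close_job(),observe()['clock'])"
```

```text
the job is handed in; nothing more can be done
the job is handed in; nothing more can be done
```

The clamp nut is tightened to the click and the wrench is back on its rest. I handed the job in at about 21 s, well inside the 67 s limit; the hand-in gives no verdict.

- **Seating:** I lowered the socket fully onto the nut, with its mouth about 16.5 mm below the nut top. That depth comes from the tool height, and the cameras agreed to about 0.5 mm.
- **Tightening:** I turned it clockwise about 37° in total. The moment rose to about 2.2 N m, then fell to about 1.5 N m as the wrench broke over. From that fall I put the swing at about 0.045 rad (7 mm at the grip), under the 18 mm limit. I did not measure the swing directly.
- **Lifting off:** I eased back to zero torque before lifting. The wrench had not slipped in the jaws: its yaw matched the tool's to 0.3°.
- **Last checks:** The head and grip pixels match the starting pictures to within 0.05 px, and the bystanders in view looked undisturbed. The jaws were open and the arm was clear with no contact force.
- **Disagreements and gaps:** The two camera views disagreed by about 4 mm, the same for the nut and the wrench head, so the alignment was done relative to each other. I did not measure the nut's final angle separately in a picture.

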